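# Mix the dressing flask and hold it down in the portioning cradle

## Robot

A 7-joint arm with a two-finger parallel gripper is mounted at the origin on the work surface. World frame = base frame: x ahead of the robot, y to its left, z up, the work surface at z = 0. Lengths are in m, angles in rad, forces in N, time in s.
With the tool pointing down it reaches from about 0.4 to 0.85 m from the base axis. Payload 4.5 kg.
Tool frame: the origin (TCP) lies midway between the tips of the shut fingers; the grasp point (between the pads) lies 19 mm behind it; x points along the fingers, z is the direction in which the jaws open and shut, and the axes are right-handed (so a half turn about x gives the same grasp; the last joint's range is limited). The gripper opens to 88 mm and grips with 3 to 60 N. Pads are 18 mm wide; open, the fingers measure 123 mm over their backs; the gripper's body (75 mm by 187 mm) begins 45 mm behind the grasp point.
Start: joints at [-1.266, 0.689, -0.195, 1.565, 0.157, 0.902, -0.215], TCP at [0.167, 0.602, 0.239] pointing down, gripper open.
Joint ranges: [-3.01, 3.01], [-0.46, 2.08], [-1.47, 1.51], [0.13, 2.56], [-1, 4.14], [0.04, 2.09], [-2.66, 2.66]. Speed limits (rad/s): [2.57, 2.57, 3.14, 3.14, 3.14, 3.14, 3.14].

## Interface

Orientations are given as a unit quaternion [x, y, z, w].
In Python, from cell import * gives the robot as it stands.
- The arm moves only by the tool carry_out, never from a script. Its argument "targets" is text: rows parted by semicolons, each of 7 numbers parted by spaces: the shift along the tool's x, y, z in cm, then the turn, a rotation vector about the tool's x, y, z in rad, then the closure, from 0 (fully open) to 1 (shut). A call has 1 to 8 rows; each row is the pose to reach, as a shift and turn from the pose measured when the call began, along the tool's axes at that moment; what a row does not reach only later rows make up. A row lasts 1/8 s, in which the tool goes at most 62.5 mm and 10.7 degrees, less where a joint would pass 70% of its speed; a pose out of reach is approached as far as the arm can. A call with a gripper value outside its range is refused whole. The fingers move at their own pace and stop on an object; "squeeze" is the grip in N (left out, the last holds). Time passes only in rows, so rows that repeat a pose let the fingers close. It gives the time, the measured TCP pose, the force and the opening at its end, in the units of the state.
- read_state(): the state, without advancing time (a new reading comes with each control period).
- snapshot(name): name is "scene" or "top" or "wrist"; returns a dict with "image" (480x640x3 uint8, red, green, blue), "depth" (480x640 float32, m along the optical axis (not along the pixel's ray), 0 where there is no reading), "fx", "fy", "cx", "cy" (pixels), "camera_from_world" (4x4, takes a point from world to camera coordinates); the wrist camera has in their place "T_tool_cam" (4x4, takes a point from camera to tool coordinates, whose origin is the TCP and whose axes are the tool frame's). Camera axes: x right, y down, z forward; pixel columns grow to the right and rows downward; lengths in m; the calibration is good to about 2 mm. A picture is of the moment at which its call begins: read the wrist's pose just before it.
- close_job(): hands the job in, once; it reports no verdict.
Trained networks look in the newest picture that a camera, given by its name, has taken for a name from the list of things; names that differ only in an ending like _2 or _b are one class to them, and where a whole thing is asked for, a point or a joint stands for the part that bears it (a point fixed in the world has none). Each returns a list of dicts, best first, with "conf" (0 to 1); they miss things now and then, are a little off and sometimes report something else, mostly with a low value. They report only what shows in the picture. A call takes as long as a camera call. They do not tell look-alikes from the thing itself.
- recognise(camera, query): "pixel" ([column, row] in pixels, amid what is visible of it).
- pinpoint(camera, query): "pixel" ([column, row] in pixels: a listed point, or the origin of a listed thing).
The state is a dict: "t": time; "joints": joint angles; "joint_velocities": joint speeds; "joint_efforts": joint torques, N m; "eef_pos": TCP position; "eef_rot": TCP orientation; "wrist_force": force on the tool from outside, world axes, zero at the start; "ft_torque": the same for the moment, N m; "width": opening from 0.0 (shut) to 1.0 (fully open).
Only numpy, scipy, OpenCV 4.12 (cv2) and the standard library are available. Lean on these libraries where they do the work, as an engineer would, in place of code of your own. Each camera call takes 0.05 s, during which the arm holds its last target. There are 200 camera calls.

## Task

Take the round flask with the orange cap, press it upright onto the rubber pad of the touch mixer until the pad is fully down, and keep it down for about a second to mix the dressing. Then set it upright in the yellow sprung ring of the portioning cradle, push the ring fully down with it and finish while still holding the flask and keeping it pressed down; do not let go. Leave the other flask, the shaker and the squeeze bottle standing where they are.

Things in the scene. Friction and masses are not known exactly. Their poses are not given: they have to be found in the camera images.
- flask: the flask to use: amber glass, round-bottomed, orange cap, 130 mm tall, 0.2 to 0.45 kg, standing loose and upright on the table. Origin at the centre of its underside, z up through the cap. Its belly is a ball of radius 42 centred 36 above the origin, cut flat below to a foot of radius 21.6; neck is a straight cylinder of diameter 30 from 74 to 118 above the origin (grip here, from above, e.g. at 98); cap diameter 36 from 118 to 130.
- spare: bystander: a flask of the same shape and size, but green glass with a green cap; origin at the centre of its underside. Stays standing where it is.
- shaker: bystander: metal shaker, cylinder of diameter 62, 103 mm tall, dark lid; origin at the centre of its underside. Stays standing where it is.
- squeeze: bystander: red squeeze bottle with a white pointed nozzle, diameter 56, 125 mm tall; origin at the centre of its underside. Stays standing where it is.
- mixer: touch mixer fixed to the table: white round drum, diameter 110 at the foot, 50 tall, blue trim, with a black rubber pad on top. Origin at the centre of its underside.
- mixer_top (a point): centre of the top face of the mixer's flat black rubber pad (diameter 64); it stands 70 mm above the table when free and moves down with the pad.
- mixer_pad (a joint): how far the mixer pad is pressed down, in m: 0 free, 0.010 fully down (hard stop). Sprung: it begins to move at about 7 N and reaches the stop at about 13 N, the flask's own weight (2 to 4.2 N) included, so the flask alone does not press it.
- cradle: portioning cradle fixed to the table: blue square base plate 104 x 104, with a white portion cup (36 tall) in the middle, and above it a yellow ring on four sprung posts. Origin at the centre of the base plate's underside.
- cradle_seat (a point): centre of the yellow ring, level with its top face; 80 mm above the table when free, moves down with the ring. The ring is 8 thick, with a hole of diameter 68: the flask's round belly sits in it with the flask's origin about 11 mm below this point. Nothing touches the flask's foot below.
- cradle_ring (a joint): how far the yellow ring is pressed down, in m: 0 free, 0.016 fully down (hard stop). Sprung: it begins to move at about 7 N and reaches the stop at about 14 N, the flask's own weight included; it springs back up when the push is taken away.
There are look-alikes about, which are no part of the job. There is more than one size of the flask; the job needs the larger. Leave any pink look-alike of the cradle alone.

How it is judged:
On the way, in this order (a step that is already met when the one before it is completed fails the run):
1. the flask, upright, presses the mixer pad fully down (8 of 10 mm or more) for half a second (value of joint mixer_pad above 0.008 m and contact force between flask and mixer above 4 N and horizontal distance between flask and mixer_top below 0.025 m and angle between flask's own z axis and vertical below 0.2 rad), for 0.5 s.
2. the flask sits upright in the ring and presses it fully down (value of joint cradle_ring above 0.013 m and horizontal distance between flask and cradle_seat below 0.008 m and z of flask in the frame of cradle_seat below -0.006 m and angle between flask's own z axis and vertical below 0.15 rad and contact force between flask and cradle above 4 N and contact force between the fingers and flask above 2 N), for 0.3 s.
At the end, for the whole second after the job is handed in: flask in the ring (8 mm of centre, origin 6 mm or more below the ring's top, tilt under 0.15 rad), ring down 13 of 16 mm or more, flask bearing on it with over 4 N, still held by the fingers (over 2 N), at rest; the three bystanders standing within 30 mm of their start (all of step 2 and linear speed of flask below 0.02 m/s and distance of each of spare, shaker, squeeze from where it was at the start of the episode below 0.03 m and angle between each of spare, shaker, squeeze's own z axis and vertical below 0.3 rad); the arm keeps its last pose, push and grip.
It fails at once if a bystander is shifted by 40 mm or more or knocked over (distance of any of spare, shaker, squeeze from where it was at the start of the episode above 0.04 m or angle between any of spare, shaker, squeeze's own z axis and vertical above 0.5 rad).
It fails at once if the flask is tipped over (angle between flask's own z axis and vertical above 0.8 rad).
It also fails if it takes over 61 s, if anything falls off the work surface, if the arm or the gripper's body presses on something with over 40 N, if the wrist force passes 120 N, or if a joint passes its speed limit or range.

## Working session

There is one attempt and no reset: what is moved stays moved. The work goes in short steps, Python scripts to look and compute and a tool call to move; the robot and the scene stay as the last step left them, time stands still between calls to the robot, and variables do not carry over. Pictures are saved under pics/ and viewed, about 8 in all and at most 12, crops included, and the job is handed in when it is done.

Besides the shell and the picture viewer there is one more tool, called after "Emit:" as name(argument=value, ...) on one line, values as JSON. carry_out: Moves the arm, as the interface text tells. Its arguments: {"type":"object","properties":{"targets":{"type":"string"},"squeeze":{"type":"number"}},"required":["targets"]}

```bash
mkdir -p pics; ls
cat > h.py <<'E'
from cell import *
import numpy as np, cv2
def snap(n,f=None):
    s=snapshot(n)
    if f: cv2.imwrite('pics/'+f,s["image"][:,:,::-1])
    return s
def ray(s,px,T=None):
    d=np.array([(px[0]-s["cx"])/s["fx"],(px[1]-s["cy"])/s["fy"],1.])
    if T is None: T=np.linalg.inv(s["camera_from_world"])
    return T[:3,3],T[:3,:3]@d
def atz(s,px,z,T=None):
    o,d=ray(s,px,T); return o+d*(z-o[2])/d[2]
E
python3 - <<'E'
from h import *
st=read_state();print({k:np.round(v,3) for k,v in st.items()})
zs=dict(flask=0,spare=0,shaker=0,squeeze=0,mixer=0,cradle=0,mixer_top=.07,cradle_seat=.08)
for c in("scene","top"):
    s=snap(c,c+"1.png")
    for q,z in zs.items():
        for r in pinpoint(c,q):
            if r["conf"]>.2: print(c,q,np.round(r["pixel"]),round(r["conf"],2),np.round(atz(s,r["pixel"],z),3))
E
```

```text
pics
{'t': np.float64(0.0), 'joints': array([-1.266,  0.69 , -0.195,  1.566,  0.157,  0.902, -0.215]), 'joint_velocities': array([-0.   , -0.001, -0.   ,  0.   , -0.001,  0.001, -0.001]), 'joint_efforts': array([-0.0000e+00, -5.2756e+01, -1.2670e+00, -1.5343e+01, -5.3000e-02,
        7.0000e-03,  0.0000e+00]), 'eef_pos': array([0.167, 0.602, 0.238]), 'eef_rot': array([-0.428,  0.563,  0.428,  0.562]), 'wrist_force': array([ 0.559, -0.163, -0.422]), 'ft_torque': array([-0.007,  0.005, -0.   ]), 'width': np.float64(0.994)}
scene flask [362. 254.] 0.97 [0.584 0.093 0.   ]
scene flask [290. 236.] 0.66 [0.475 0.004 0.   ]
scene spare [193. 267.] 0.71 [ 0.456 -0.181  0.   ]
scene shaker [356. 212.] 0.85 [0.479 0.152 0.   ]
scene squeeze [324. 291.] 0.65 [ 0.624 -0.016  0.   ]
scene mixer [450. 245.] 0.91 [0.65  0.246 0.   ]
scene cradle [210. 360.] 0.87 [ 0.648 -0.228  0.   ]
scene cradle [342. 387.] 0.75 [ 0.787 -0.088  0.   ]
scene mixer_top [461. 222.] 0.76 [0.666 0.24  0.07 ]
top flask [292. 328.] 0.88 [0.459 0.006 0.   ]
top flask [245. 253.] 0.65 [0.586 0.094 0.   ]
top spare [402. 339.] 0.59 [ 0.444 -0.186  0.   ]
top shaker [214. 315.] 0.57 [0.477 0.143 0.   ]
top squeeze [312. 231.] 0.78 [ 0.628 -0.023  0.   ]
top squeeze [425. 228.] 0.46 [ 0.641 -0.224  0.   ]
top mixer [162. 210.] 0.9 [0.657 0.242 0.   ]
top mixer [152. 207.] 0.64 [0.662 0.26  0.   ]
top cradle [348. 144.] 0.91 [ 0.788 -0.083  0.   ]
top cradle [424. 231.] 0.87 [ 0.636 -0.222  0.   ]
top cradle [403. 338.] 0.53 [ 0.447 -0.188  0.   ]
top mixer_top [151. 208.] 0.86 [0.652 0.242 0.07 ]
top mixer_top [215. 316.] 0.67 [0.482 0.13  0.07 ]
top cradle_seat [398. 334.] 0.68 [ 0.461 -0.163  0.08 ]
```

View pics/scene1.png

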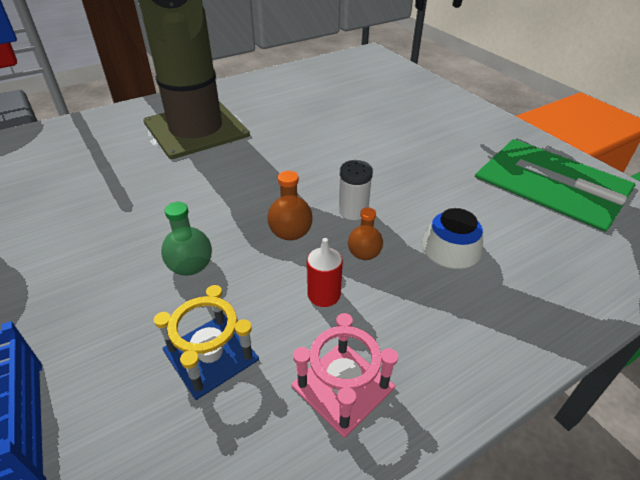

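View pics/top1.png

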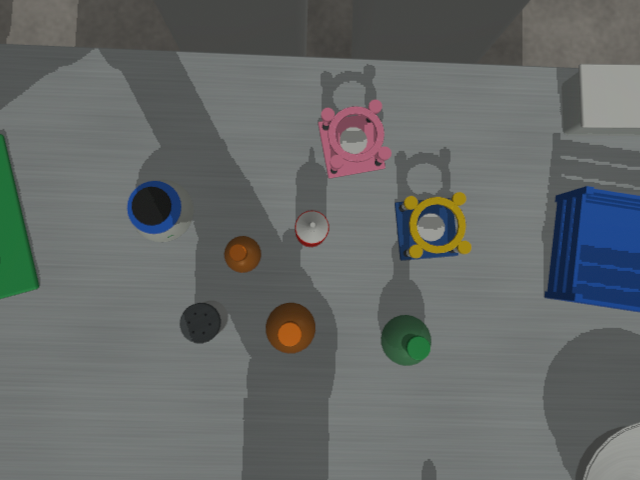

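Candidates for the flask are the large amber one (scene 290,215; top 290,328) and the small amber one (scene 367,240; top 243,254), with the green spare at scene 187,245. I choose the large one, at about (0.46, 0.005). For the cradle I take the yellow one (scene 205,340; top 430,226), not the pink one (scene 343,370). Next I refine the positions by colour.

Run:
```python
from h import *
from scipy.spatial.transform import Rotation as R
st=read_state();print(np.round(R.from_quat(st["eef_rot"]).as_matrix(),3))
def blob(im,lo,hi,roi):
    hsv=cv2.cvtColor(im,cv2.COLOR_RGB2HSV);m=cv2.inRange(hsv,lo,hi)
    k=np.zeros_like(m);x0,y0,x1,y1=roi;k[y0:y1,x0:x1]=m[y0:y1,x0:x1]
    n,l,stt,c=cv2.connectedComponentsWithStats(k);i=1+stt[1:,4].argmax();return l==i,stt[i],c[i]
rois={"scene":dict(cap=(265,165,315,190),pad=(435,200,485,240),ring=(150,280,260,370)),
"top":dict(cap=(262,300,320,358),pad=(125,180,180,235),ring=(395,185,475,265))}
col=dict(cap=((5,190,200),(14,255,255)),pad=((0,0,0),(179,255,60)),ring=((20,120,90),(32,255,255)))
zz=dict(cap=.13,pad=.07,ring=.08)
big=[]
for c in rois:
    s=snap(c);T=np.linalg.inv(s["camera_from_world"]);print(c,T[:3,3].round(3),s["fx"])
    for n,r in rois[c].items():
        m,b,ct=blob(s["image"],*col[n],r)
        # deproject and keep points near expected top height
        v,u=np.nonzero(m);d=s["depth"][v,u];ok=d>0;u,v,d=u[ok],v[ok],d[ok]
        P=np.c_[(u-s["cx"])/s["fx"]*d,(v-s["cy"])/s["fy"]*d,d]@T[:3,:3].T+T[:3,3]
        q=np.abs(P[:,2]-zz[n])<.005
        xy=P[q][:,:2].astype(np.float32)
        (cx,cy),rad=cv2.minEnclosingCircle(xy) if len(xy) else ((0,0),0)
        print(n,b,"med",np.median(P,0).round(3),"top",len(xy),xy.mean(0).round(4),"circ",round(cx,4),round(cy,4),round(rad,4), np.percentile(P[:,2],[5,95]).round(3))
    cr=s["image"][150:270,240:400] if c=="scene" else s["image"][170:370,130:480]
    big.append(cv2.resize(cr,(400,300)))
cv2.imwrite("pics/crop1.png",np.hstack(big)[:,:,::-1])
```

```text
[[-0.    -0.964  0.268]
 [ 0.     0.268  0.964]
 [-1.     0.     0.   ]]
scene [ 1.058 -0.301  0.598] 469.50125340573567
cap [278 171  20  11 170] med [0.466 0.009 0.13 ] top 169 [0.4655 0.0089] circ 0.4647 0.0093 0.0171 [0.128 0.131]
pad [441 209  36  25 719] med [0.661 0.238 0.07 ] top 688 [0.6599 0.239 ] circ 0.657 0.2404 0.0323 [0.065 0.071]
ring [ 154  285   97   84 2472] med [ 0.65  -0.229  0.079] top 2254 [ 0.6443 -0.2264] circ 0.6402 -0.2245 0.0676 [0.074 0.081]
top [ 0.553 -0.001  0.892] 505.5204364649689Traceback (most recent call last):
  File "<stdin>", line 16, in <module>
  File "<stdin>", line 7, in blob
ValueError: attempt to get argmax of an empty sequence
```

Emit:
carry_out(targets="0 -15 -16 0 0 0 0; 0 -32 -36 0 0 0 0; 0 -44.6 -49.2 0 0 0 0; 0 -44.6 -49.2 0 0 0 0; 0 -44.6 -49.2 0 0 0 0; 0 -44.6 -49.2 0 0 0 0; 0 -44.6 -49.2 0 0 0 0; 0 -44.6 -49.2 0 0 0 0")

```text
t: 2.0
eef_pos: [0.3928, 0.1539, 0.239]
eef_rot: [-0.428, 0.562, 0.428, 0.563]
wrist_force: [1.2, 1.0, -0.1]
width: 1.0
```

Emit:
carry_out(targets="0 -10.8 -12 0 0 0 0; 0 -10.8 -12 0 0 0 0; 0 -10.8 -12 0 0 0 0; 0 -10.8 -12 0 0 0 0; 0 -10.8 -12 0 0 0 0")

```text
t: 2.62
eef_pos: [0.4645, 0.0103, 0.2391]
eef_rot: [-0.428, 0.562, 0.428, 0.563]
wrist_force: [-0.4, -0.1, 0.6]
width: 1.001
```

```bash
cat >> h.py <<'E'
from scipy.spatial.transform import Rotation as R
from scipy.optimize import least_squares
def wT(st,s):
    T=np.eye(4);T[:3,:3]=R.from_quat(st["eef_rot"]).as_matrix();T[:3,3]=st["eef_pos"];return T@s["T_tool_cam"]
def cloud(s,T=None):
    if T is None: T=np.linalg.inv(s["camera_from_world"])
    v,u=np.mgrid[:480,:640];d=s["depth"]
    P=np.stack([(u-s["cx"])/s["fx"]*d,(v-s["cy"])/s["fy"]*d,d],-1)@T[:3,:3].T+T[:3,3]
    P[d==0]=np.nan;return P
def hsv(s): return cv2.cvtColor(s["image"],cv2.COLOR_RGB2HSV)
def sel(s,P,lo,hi,z,c,r,tol=.005):
    m=cv2.inRange(hsv(s),lo,hi)>0
    q=m&(np.abs(P[...,2]-z)<tol)&(np.hypot(P[...,0]-c[0],P[...,1]-c[1])<r);return P[q]
def ls(s,xy):  # to tool shift (cm) for world delta
    pass
def shift(st,goal): return (R.from_quat(st["eef_rot"]).as_matrix().T@(np.array(goal)-st["eef_pos"])*100).round(2)
E
python3 - <<'E'
from h import *
st=read_state();s=snap("wrist","w1.png");P=cloud(s,wT(st,s));print(st["t"],st["eef_pos"])
t=snap("top")
for n,s_,P_ in(("w",s,P),("t",t,cloud(t))):
    q=sel(s_,P_,(0,130,60),(16,255,255),.13,(.465,.009),.03);print(n,len(q),q.mean(0).round(4) if len(q) else 0)
    if len(q):(print(cv2.minEnclosingCircle(q[:,:2].astype(np.float32))))
E
```

```text
2.625 [0.46449774 0.01029709 0.23905885]
w 1751 [0.4629 0.0119 0.1299]
((0.46352529525756836, 0.011719299480319023), 0.017915833741426468)
t 78 [0.4761 0.0072 0.1302]
((0.472636878490448, 0.00782804936170578), 0.014409623108804226)
```

View pics/w1.png

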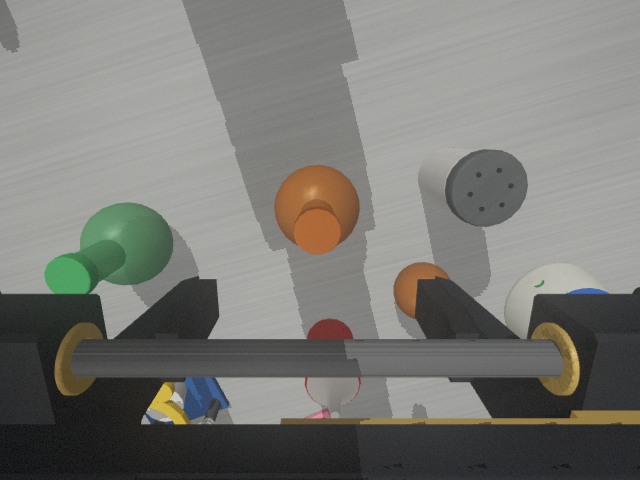

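The wrist view shows the large amber flask (317,232) between the fingers, with its cap centre at (0.4636, 0.0117), so I descend. The small flask (420,290) is clear to one side.

Emit:
carry_out(targets="6 0 0.1 0 0 0 0; 11 0 0.1 0 0 0 0; 16 0 0.1 0 0 0 0; 16 0 0.1 0 0 0 0; 16 0 0.1 0 0 0 0; 16 0 0.1 0 0 0 1; 16 0 0.1 0 0 0 1; 16 0 0.1 0 0 0 1", squeeze=40)

```text
t: 3.72
eef_pos: [0.4653, 0.0121, 0.08]
eef_rot: [-0.429, 0.561, 0.429, 0.563]
wrist_force: [-0.9, 0.3, 0.2]
width: 0.678
```

Emit:
carry_out(targets="0 0 0 0 0 0 1; 0 0 0 0 0 0 1; 0 0 0 0 0 0 1; 0 0 0 0 0 0 1")

```text
t: 4.22
eef_pos: [0.4652, 0.0119, 0.08]
eef_rot: [-0.429, 0.561, 0.428, 0.563]
wrist_force: [-0.4, -0.7, 1.6]
width: 0.383
```

Emit:
carry_out(targets="0 0 0 0 0 0 1; 0 0 0 0 0 0 1; 0 0 0 0 0 0 1; -3 0 0 0 0 0 1; -8 0 0 0 0 0 1; -13 0 0 0 0 0 1; -18 0 0 0 0 0 1; -18 0 0 0 0 0 1")

```text
t: 5.22
eef_pos: [0.4665, 0.0121, 0.2627]
eef_rot: [-0.43, 0.559, 0.427, 0.566]
wrist_force: [0.6, -0.1, -4.5]
width: 0.385
```

Run:
```python
from h import *
st=read_state();print(st["t"],st["eef_pos"],st["width"],st["wrist_force"])
s=snap("scene","s2.png");P=cloud(s)
def circ(q,r):
    return least_squares(lambda p:np.hypot(q[:,0]-p[0],q[:,1]-p[1])-r,q[:,:2].mean(0),loss="soft_l1",f_scale=.002).x
for c in("scene","top"):
    s=snap(c);P=cloud(s)
    q=sel(s,P,(0,0,0),(179,255,60),.07,(.658,.24),.045,.004);e,r=cv2.minEnclosingCircle(q[:,:2].astype(np.float32));print(c,"pad",len(q),q.mean(0).round(4),np.round(e,4),round(r,4))
    q=sel(s,P,(20,100,60),(34,255,255),.08,(.644,-.226),.046,.004)
    if len(q)>10:
        f=least_squares(lambda p:np.hypot(q[:,0]-p[0],q[:,1]-p[1])-p[2],[*q[:,:2].mean(0),.04],loss="soft_l1",f_scale=.002).x;print(c,"ring",len(q),f.round(4))
print("to pad", shift(st,(.657,.240,st["eef_pos"][2])))
```

```text
5.225 [0.46652255 0.01206809 0.26267755] 0.3850886752286716 [ 0.58236505 -0.0902734  -4.49710592]
scene pad 671 [0.6594 0.2393 0.0696] [0.6571 0.2406] 0.0321
scene ring 1345 [ 0.6425 -0.2253  0.0399]
top pad 1157 [0.6559 0.2409 0.0699] [0.6557 0.2415] 0.0319
top ring 972 [ 0.6406 -0.2251  0.0396]
to pad [  0.23 -12.32  27.03]
```

View pics/s2.png

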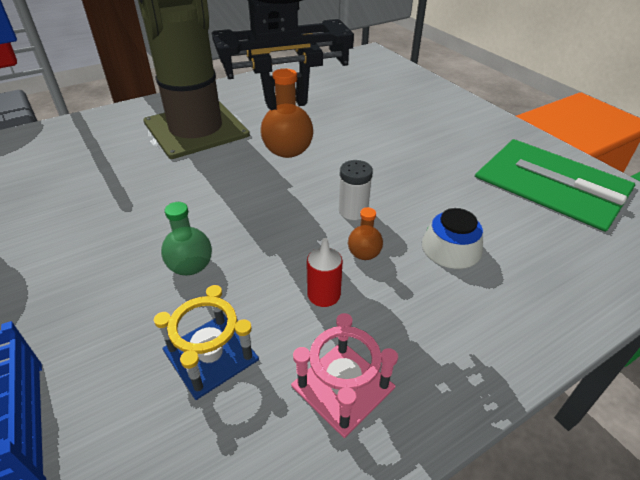

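Emit:
carry_out(targets="0.2 -2 4 0 0 0 1; 0.2 -4 9 0 0 0 1; 0.2 -6 14 0 0 0 1; 0.2 -8.5 18.5 0 0 0 1; 0.2 -10.5 23 0 0 0 1; 0.2 -12.3 27.1 0 0 0 1; 0.2 -12.3 27.1 0 0 0 1; 0.2 -12.3 27.1 0 0 0 1")

```text
t: 6.38
eef_pos: [0.6522, 0.2391, 0.2536]
eef_rot: [-0.428, 0.564, 0.429, 0.56]
wrist_force: [-0.4, -0.6, -3.1]
width: 0.387
```

Run:
```python
from h import *
st=read_state();print(st["t"],st["eef_pos"],st["wrist_force"],R.from_quat(st["eef_rot"]).as_matrix()[:,0].round(4))
print("to pad", shift(st,(.6565,.241,.158)))
```

```text
6.375 [0.65220888 0.23907773 0.25359715] [-0.42021575 -0.56565536 -3.07129171] [-0.0058 -0.0025 -1.    ]
to pad [ 9.56 -0.41  0.34]
```

Emit:
carry_out(targets="3 -0.4 0.3 0 0 0 1; 6 -0.4 0.3 0 0 0 1; 9 -0.4 0.3 0 0 0 1; 9.5 -0.4 0.3 0 0 0 1; 9.5 -0.4 0.3 0 0 0 1")

```text
t: 7.0
eef_pos: [0.6563, 0.2399, 0.1588]
eef_rot: [-0.428, 0.565, 0.429, 0.56]
wrist_force: [-0.4, 0.8, -2.6]
width: 0.384
```

Emit:
carry_out(targets="0.5 0 0 0 0 0 1; 1.0 0 0 0 0 0 1; 1.0 0 0 0 0 0 1")

```text
t: 7.38
eef_pos: [0.6571, 0.2399, 0.15]
eef_rot: [-0.428, 0.564, 0.429, 0.561]
wrist_force: [-0.1, -2.1, 4.3]
width: 0.386
```

Emit:
carry_out(targets="0.5 0 0 0 0 0 1; 1.0 0 0 0 0 0 1; 1.3 0 0 0 0 0 1; 1.3 0 0 0 0 0 1")

```text
t: 7.88
eef_pos: [0.6588, 0.2398, 0.1402]
eef_rot: [-0.429, 0.563, 0.428, 0.562]
wrist_force: [-1.7, -2.5, 13.5]
width: 0.388
```

Emit:
carry_out(targets="0.6 0 0 0 0 0 1; 0.8 0 0 0 0 0 1; 0.8 0 0 0 0 0 1; 0.8 0 0 0 0 0 1")

```text
t: 8.38
eef_pos: [0.6632, 0.2405, 0.1399]
eef_rot: [-0.43, 0.559, 0.426, 0.566]
wrist_force: [-4.0, -3.6, 30.7]
width: 0.386
```

Emit:
carry_out(targets="0.5 0.2 0 0 0 0 1; 0.5 0.2 0 0 0 0 1; 0.5 0.2 0 0 0 0 1; 0.5 0.2 0 0 0 0 1; 0.5 0.2 0 0 0 0 1; 0.5 0.2 0 0 0 0 1; 0.5 0.2 0 0 0 0 1; 0.5 0.2 0 0 0 0 1")

```text
t: 9.38
eef_pos: [0.664, 0.2405, 0.1402]
eef_rot: [-0.431, 0.558, 0.424, 0.569]
wrist_force: [-4.3, -4.3, 21.8]
width: 0.387
```

Run:
```python
from h import *
st=read_state();print(st["t"],st["eef_pos"],st["wrist_force"],R.from_quat(st["eef_rot"]).as_matrix()[:,0].round(4))
s=snap("scene","s3.png");P=cloud(s)
cv2.imwrite("pics/s3c.png",cv2.resize(s["image"][60:300,330:570],(600,600))[:,:,::-1])
q=sel(s,P,(100,120,60),(125,255,255),.05,(.6565,.241),.06,.03);print("trim z",np.percentile(q[:,2],[5,50,95]))
q=sel(s,P,(0,0,0),(179,255,60),.062,(.6565,.241),.034,.015);print("pad z",len(q),np.percentile(q[:,2],[5,50,95]))
```

```text
9.375 [0.66398195 0.24052932 0.14017221] [-4.29612012 -4.28520808 21.81819674] [ 0.0187  0.001  -0.9998]
trim z [0.04950741 0.05129124 0.0531004 ]
pad z 200 [0.05433783 0.05895308 0.06135337]
```

View pics/s3c.png

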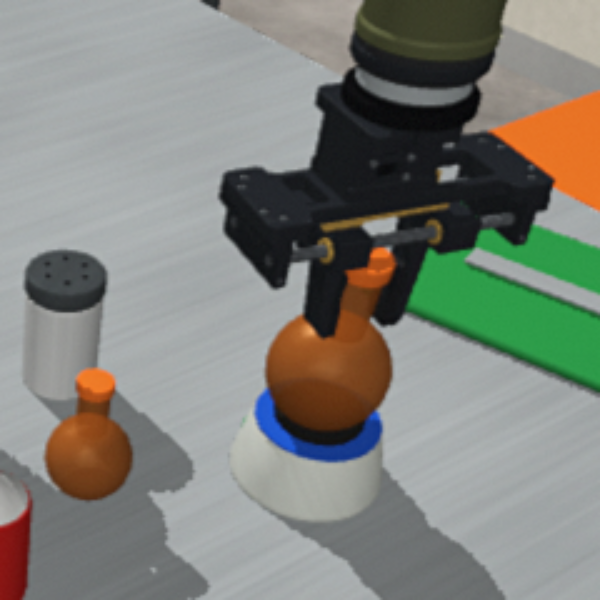

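The pad is down, but the flask looks leaned: cap at (376,265), belly at (328,372). I'll measure the tilt.

```bash
cat >> h.py <<'E'
def flaskfit(c,near):
    s=snap(c);P=cloud(s);m=cv2.inRange(hsv(s),(0,130,40),(18,255,255))>0
    q=P[m&(np.linalg.norm(P-np.array(near),axis=-1)<.13)&(P[...,2]>.02)]
    def dist(p):
        o=p[:3];a=np.array([p[3],p[4],1.]);a/=np.linalg.norm(a)
        w=q-o;h=w@a;r=np.linalg.norm(w-h[:,None]*a,axis=1)
        ball=np.linalg.norm(w-36*a/1000,axis=1)-.042
        def cyl(R_,h0,h1):
            dr=r-R_;dh=np.maximum(h0-h,h-h1);return np.where((dr>0)&(dh>0),np.hypot(dr,dh),np.maximum(dr,dh))
        return np.minimum(np.minimum(ball,cyl(.015,.074,.118)),cyl(.018,.118,.130))
    f=least_squares(dist,[*near[:2],near[2]-.05,0,0],loss="soft_l1",f_scale=.002)
    return f.x.round(4),len(q),np.abs(dist(f.x)).mean().round(4)
E
python3 - <<'E'
from h import *
st=read_state();p=st["eef_pos"]
for c in("scene","top"): print(flaskfit(c,p))
E
```

```text
(array([0.6544, 0.2382, 0.0604, 0.0614, 0.0164]), 2172, np.float64(0.001))
(array([ 0.6596,  0.2463,  0.0629, -0.0634, -0.2632]), 333, np.float64(0.0021))
```

The scene fit is good (1 mm residual): tilt 0.064 rad, origin z 0.060 (pad about 9.6 mm down), held for over 1 s. The top fit is occluded (333 points) and I disregard it. Next I lift.

Emit:
carry_out(targets="-2 0 0 0 0 0 1; -5 0 0 0 0 0 1; -9 0 0 0 0 0 1; -13 0 0 0 0 0 1; -13 0 0 0 0 0 1; -13 0 0 0 0 0 1")

```text
t: 10.28
eef_pos: [0.6606, 0.2399, 0.2684]
eef_rot: [-0.431, 0.559, 0.424, 0.568]
wrist_force: [-0.3, 0.2, -3.8]
width: 0.387
```

Run:
```python
from h import *
st=read_state();p=st["eef_pos"];r=R.from_quat(st["eef_rot"]);print(st["t"],p,st["wrist_force"],st["width"],r.as_matrix()[:,0].round(4))
print(flaskfit("scene",p-[0,0,.02]))
print("rotvec to initial",(r.inv()*R.from_quat([-.428,.563,.428,.562])).as_rotvec().round(4))
print("to cradle",shift(st,(.6415,-.2252,p[2])))
```

```text
10.275 [0.66060815 0.23990826 0.26837945] [-0.34694726  0.21738805 -3.80669759] 0.38689514327232066 [ 1.600e-02 -4.000e-04 -9.999e-01]
(array([0.6563, 0.2378, 0.1882, 0.0185, 0.0136]), 3030, np.float64(0.0009))
rotvec to initial [-0.0019  0.005   0.0164]
to cradle [-1.000e-02 -1.065e+01 -4.532e+01]
```

Emit:
carry_out(targets="0 -1 -4 0 0 0 1; 0 -2.4 -10 0 0 0 1; 0 -3.9 -16 0 0 0 1; 0 -5.3 -22 0 0 0 1; 0 -6.8 -28 0 0 0 1; 0 -8.3 -34 0 0 0 1; 0 -9.7 -40 0 0 0 1; 0 -11 -45 0 0 0 1")

```text
t: 11.32
eef_pos: [0.6437, -0.2263, 0.2656]
eef_rot: [-0.43, 0.561, 0.425, 0.566]
wrist_force: [1.2, -0.4, -3.2]
width: 0.389
```

Emit:
carry_out(targets="0 0 0 0 0 0 1; 0 0 0 0 0 0 1")

```text
t: 11.58
eef_pos: [0.6425, -0.2258, 0.2634]
eef_rot: [-0.428, 0.561, 0.426, 0.566]
wrist_force: [0.0, 1.1, -3.4]
width: 0.384
```

Run:
```python
from h import *
st=read_state();p=st["eef_pos"];r=R.from_quat(st["eef_rot"]);print(st["t"],p,st["wrist_force"],st["width"],r.as_matrix()[:,0].round(4))
f=flaskfit("scene",p-[0,0,.02]);print(f);print(flaskfit("top",p-[0,0,.02]))
d=np.array([.6415,-.2252])-f[0][:2]
print("shift",shift(st,p+[d[0],d[1],0]),"rot to vertical tool rotvec",(r.inv().apply(np.cross([f[0][3],f[0][4],1],[0,0,1]))).round(4))
s=snap("scene");P=cloud(s)
q=sel(s,P,(20,100,60),(34,255,255),.08,(.644,-.226),.046,.004)
print("ring",len(q),least_squares(lambda p:np.hypot(q[:,0]-p[0],q[:,1]-p[1])-p[2],[*q[:,:2].mean(0),.04],loss="soft_l1",f_scale=.002).x.round(4))
```

```text
11.575 [ 0.64254523 -0.22578842  0.26342484] [ 0.02238649  1.12849731 -3.40528653] 0.38397384978340354 [ 0.007   0.0012 -1.    ]
(array([ 0.6385, -0.2282,  0.1831,  0.0203,  0.0162]), 4921, np.float64(0.0006))
(array([ 0.6416, -0.2301,  0.185 , -0.0058,  0.0662]), 1402, np.float64(0.0013))
shift [ 0.   -0.21  0.37] rot to vertical tool rotvec [ 0.0001 -0.0211 -0.0152]
ring 1329 [ 0.6425 -0.2253  0.0398]
```

Emit:
carry_out(targets="2 -0.2 0.35 0 -0.02 -0.015 1; 5 -0.2 0.35 0 -0.02 -0.015 1; 8 -0.2 0.35 0 -0.02 -0.015 1; 10 -0.2 0.35 0 -0.02 -0.015 1; 10 -0.2 0.35 0 -0.02 -0.015 1; 10 -0.2 0.35 0 -0.02 -0.015 1")

```text
t: 12.48
eef_pos: [0.6488, -0.2201, 0.1662]
eef_rot: [-0.431, 0.55, 0.426, 0.575]
wrist_force: [0.6, -0.2, -2.4]
width: 0.387
```

Run:
```python
from h import *
st=read_state();p=st["eef_pos"];r=R.from_quat(st["eef_rot"]);print(st["t"],p,st["wrist_force"],st["width"],r.as_matrix()[:,0].round(4))
f=flaskfit("scene",p-[0,0,.02]);print(f);print(flaskfit("top",p-[0,0,.02]))
d=np.array([.6425,-.2253])-f[0][:2]
print("shift",shift(st,p+[d[0],d[1],0]))
```

```text
12.475 [ 0.6488143  -0.22005739  0.1661791 ] [ 0.62914451 -0.23835323 -2.42009611] 0.38673318359525166 [ 0.0317  0.0161 -0.9994]
(array([ 0.6481, -0.2216,  0.0857, -0.0164,  0.0036]), 3865, np.float64(0.0007))
(array([ 0.6486, -0.224 ,  0.0872, -0.0294,  0.023 ]), 911, np.float64(0.0017))
shift [-0.02  0.44 -0.51]
```

Emit:
carry_out(targets="0 0.5 -0.4 0 0 0 1; 0 0.5 -0.4 0 0 0 1; 0.5 0.5 -0.4 0 0 0 1; 0.5 0.5 -0.4 0 0 0 1; 0.5 0.5 -0.4 0 0 0 1")

```text
t: 13.2
eef_pos: [0.6432, -0.2229, 0.1611]
eef_rot: [-0.431, 0.55, 0.426, 0.575]
wrist_force: [-0.4, -0.4, -3.0]
width: 0.386
```

```bash
cat > chk.py <<'E'
from h import *
st=read_state();p=st["eef_pos"];r=R.from_quat(st["eef_rot"]);print(st["t"],p,st["wrist_force"],st["width"],r.as_matrix()[:,0].round(4))
f=flaskfit("scene",p-[0,0,.02]);print(f);print(flaskfit("top",p-[0,0,.02]))
d=np.array([.6425,-.2253])-f[0][:2]
print("shift",shift(st,p+[d[0],d[1],0]))
E
python3 chk.py
```

```text
13.2 [ 0.64316729 -0.22293584  0.16112382] [-0.39825655 -0.42527594 -3.03143123] 0.3864719341497692 [ 0.0322  0.0158 -0.9994]
(array([ 0.6418, -0.2244,  0.0807, -0.0107,  0.0031]), 3792, np.float64(0.0008))
(array([ 0.6426, -0.2264,  0.082 , -0.0269,  0.0153]), 888, np.float64(0.0017))
shift [ 0.   -0.09 -0.07]
```

Centred and upright. Now I press down in steps.

Emit:
carry_out(targets="0.5 0 0 0 0 0 1; 1 0 0 0 0 0 1; 1.4 0 0 0 0 0 1; 1.6 0 0 0 0 0 1; 1.6 0 0 0 0 0 1")

```text
t: 13.92
eef_pos: [0.6441, -0.2233, 0.146]
eef_rot: [-0.431, 0.55, 0.425, 0.575]
wrist_force: [-1.9, -1.4, 4.3]
width: 0.386
```

Emit:
carry_out(targets="0.5 0 0 0 0 0 1; 1 0.1 0 0 0 0 1; 1.5 0.1 0 0 0 0 1; 1.8 0.1 0 0 0 0 1; 1.8 0.1 0 0 0 0 1")

```text
t: 14.55
eef_pos: [0.6456, -0.2237, 0.1314]
eef_rot: [-0.433, 0.549, 0.423, 0.576]
wrist_force: [-4.9, -0.7, 16.5]
width: 0.384
```

```bash
python3 chk.py
```

```text
14.55 [ 0.64558495 -0.22370024  0.13139463] [-4.92112333 -0.66884619 16.47023255] 0.3840337038999665 [ 0.0383  0.0127 -0.9992]
(array([ 0.6384, -0.2241,  0.0513,  0.0349, -0.005 ]), 3418, np.float64(0.0008))
(array([ 0.6392, -0.2262,  0.0524,  0.0186,  0.0082]), 905, np.float64(0.0014))
shift [ 0.01 -0.43 -0.01]
```

Emit:
carry_out(targets="0.6 0.1 0 0 0 0 1; 0.6 0.1 0 0 0 0 1; 0.6 0.1 0 0 0 0 1; 0.6 0.1 0 0 0 0 1; 0.6 0.1 0 0 0 0 1; 0.6 0.1 0 0 0 0 1; 0.6 0.1 0 0 0 0 1; 0.6 0.1 0 0 0 0 1")

```text
t: 15.65
eef_pos: [0.6481, -0.2244, 0.1311]
eef_rot: [-0.435, 0.548, 0.42, 0.578]
wrist_force: [-6.3, -0.1, 26.5]
width: 0.385
```

```bash
cat >> chk.py <<'E'
s=snap("scene","s%d.png"%(st["t"]*100));P=cloud(s)
q=sel(s,P,(20,100,60),(34,255,255),.064,(.6425,-.2253),.046,.02)
print("ring z",len(q),np.percentile(q[:,2],[10,50,90]).round(4),glob:=None)
for n,z in(("spare",0),("shaker",0),("squeeze",0)):
    for x in pinpoint("scene",n)[:1]: print(n,x["conf"],atz(s,x["pixel"],z).round(3))
E
sed -i 's/,glob:=None//' chk.py; python3 chk.py; ls pics
```

```text
15.65 [ 0.64808769 -0.2243954   0.13109607] [-6.27211405 -0.05079866 26.51457259] 0.38518005046560794 [ 0.0469  0.0098 -0.9988]
(array([ 0.6377, -0.224 ,  0.0513,  0.0574, -0.0102]), 3362, np.float64(0.0009))
(array([ 0.6391, -0.2273,  0.0524,  0.03  ,  0.0362]), 962, np.float64(0.0016))
shift [ 0.02 -0.5   0.  ]
ring z 828 [0.0596 0.0632 0.0646]
spare 0.64 [ 0.448 -0.182  0.   ]
shaker 0.8 [0.478 0.154 0.   ]
squeeze 0.64 [ 0.623 -0.013  0.   ]
s1565.png
s2.png
s3.png
s3c.png
scene1.png
top1.png
w1.png
```

Emit:
carry_out(targets="0.5 0.4 0 0 0 0 1; 0.5 0.4 0 0 0 0 1; 0.5 0.4 0 0 0 0 1; 0.5 0.4 0 0 0 0 1; 0.5 0.4 0 0 0 0 1; 0.5 0.4 0 0 0 0 1; 0.5 0.4 0 0 0 0 1; 0.5 0.4 0 0 0 0 1")

```text
t: 16.95
eef_pos: [0.648, -0.2244, 0.1312]
eef_rot: [-0.437, 0.546, 0.417, 0.58]
wrist_force: [-3.8, -1.1, 22.4]
width: 0.385
```

```bash
python3 chk.py; ls pics
```

```text
16.95 [ 0.64804232 -0.22439682  0.13115864] [-3.76406052 -1.10610855 22.3658428 ] 0.3853497016215544 [ 0.056   0.007  -0.9984]
(array([ 0.6378, -0.2241,  0.0512,  0.054 , -0.0082]), 3365, np.float64(0.0008))
(array([ 0.6386, -0.2265,  0.0523,  0.0382,  0.018 ]), 940, np.float64(0.0014))
shift [ 0.03 -0.48  0.01]
ring z 839 [0.0598 0.0632 0.0646]
shaker 0.65 [0.473 0.153 0.   ]
squeeze 0.86 [ 0.625 -0.017  0.   ]
s1565.png
s1695.png
s2.png
s3.png
s3c.png
scene1.png
top1.png
w1.png
```

Emit:
carry_out(targets="0.5 0.6 0 0 0 0 1; 0.5 1 0 0 0 0 1; 0.5 1 0 0 0 0 1; 0.5 1 0 0 0 0 1; 0.5 1 0 0 0 0 1; 0.5 1 0 0 0 0 1; 0.5 1 0 0 0 0 1; 0.5 1 0 0 0 0 1")

```text
t: 18.25
eef_pos: [0.645, -0.2236, 0.1314]
eef_rot: [-0.441, 0.542, 0.413, 0.584]
wrist_force: [1.4, -3.0, 20.6]
width: 0.388
```

```bash
python3 chk.py
```

```text
18.25 [ 0.64501096 -0.2235651   0.13138836] [ 1.38578239 -2.96534989 20.64487972] 0.3884871013481389 [ 0.0711  0.0028 -0.9975]
(array([ 6.386e-01, -2.242e-01,  5.120e-02,  1.750e-02,  5.000e-04]), 3442, np.float64(0.0008))
(array([ 0.6401, -0.2268,  0.0524, -0.0188,  0.0321]), 825, np.float64(0.0017))
shift [ 0.03 -0.4  -0.  ]
ring z 850 [0.0598 0.0633 0.0646]
spare 0.68 [ 0.448 -0.181  0.   ]
shaker 0.6 [0.474 0.152 0.   ]
squeeze 0.78 [ 0.62  -0.019  0.   ]
```

Tilt is now 0.02 rad, the offset about 1–4 mm, the ring fully down and the push 20 N and steady. I take one last look and hand in.

Run:
```python
from h import *
print(close_job())
```

```text
the job is handed in; nothing more can be done
None
```

View pics/s1825.png

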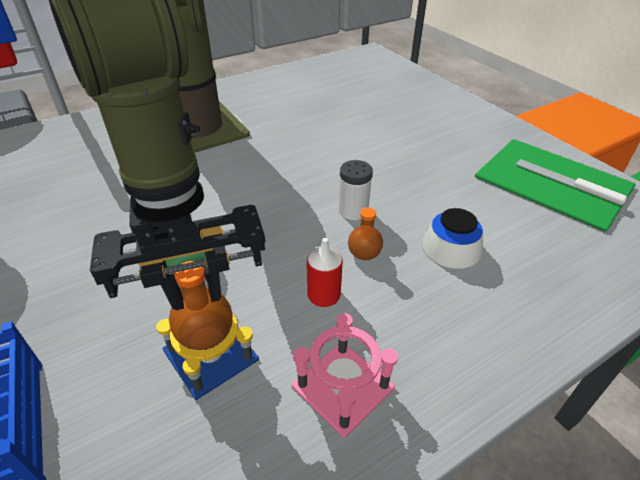

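I pressed the large orange-capped flask onto the mixer pad, then set it in the yellow ring. I handed the job in with the arm still holding the flask and pressing the ring down. The hand-in gave no verdict.

**Mixer:** the flask held the pad about 9.6 mm down for more than a second, with 14–31 N at the wrist and a tilt of about 0.06 rad.

**Cradle, last check before hand-in:**
- The ring was about 16 mm down and the flask origin about 11–12 mm below its top.
- The flask tilt was about 0.02 rad, and the push was a steady 20 N or so.
- The fingers were still closed on the neck with the squeeze set to 40 N.
- The two cameras disagreed slightly on centring. The scene camera put the flask about 4 mm off the ring centre, and the top camera about 2 mm. Both are within the 8 mm limit.

**Other checks:**
- **Bystanders:** the shaker and squeeze bottle were found where they started, within the network's noise of about 1 cm. In the last picture the gripper mostly hides the spare flask, but the network still placed it where it started.
- **Top camera fit:** its tilt fit at the mixer (0.27 rad) contradicted the scene camera. The gripper blocked most of that view, so I disregarded it.

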